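# Drag the fittings tray home against the bench stop and bolt it in

## Task

Hook behind the turned-out far lip of the metal fittings tray and drag it towards you along the bench, without lifting it, into the place between the wooden guides, then snug it squarely against the stop so that the sprung buffer plate is pressed fully in: feel for its hard end, keep the tray pressed there for about a second with some 12 N, and never push it against the buffer, the guides or the bolt with more than 18 N. Leave it there, with the buffer still pressed in. Then push the knob of the barrel bolt all the way so that the bolt shoots fully across behind the tray, and let go. Leave the can and the torch alone.

Things in the scene. Friction and masses are not known exactly. Their poses are not given: they have to be found in the camera images.
- tray: Open tray of bare sheet metal, 120 (x) by 170 (y) by 50 high, walls 4 thick, 0.3 to 0.65 kg plus two loose pipe fittings (0.16 kg) lying in it. Origin: centre of its underside. Its near wall (outer face x = -60) faces the robot; the top of the far wall (outer face x = +60) is turned out into a flat lip. It drags on the bench with 1 to 4 N; too wide to be grasped across.
- tray_lip (a point): Middle of the outer edge of the tray's far lip, on its top: 72 from the tray's origin along its x, 50 above its underside. The lip is 4 thick, runs the full 170 along the tray's y and stands 12 out from the far wall; below it the outside of the wall is free down to the bench. Axes as the tray's.
- dock: The fixed set of two wooden guides and a bolt on the bench. Origin: bench level, midway between the guides; x points away from the robot, to where the tray comes from. The guides, 30 high, run from x = -20 to 30, inner faces at y = +89 and -89 (4 clear of the tray each side), then flare out to about x = 60, y = 105 either side. At their near end stands the stop with its buffer.
- buffer (a joint): How far the sprung buffer plate is pressed in, in m: 0 free, 0.005 home on its hard end. A dark rubber-faced plate 130 wide, 40 high, on a fixed wooden stop batten 160 wide, 45 high, square to the dock's x. Pressed in, its face lies somewhere from x = -20 to 0 in the dock's frame (5 more when free): the stop's setting is not measured, feel for it. Spring under 1 N, then rigid.
- bolt_knob (a point): Upright steel knob of the barrel bolt, 14 across (18 at its cap); this point is on its axis, 55 above the bench (top at 75); it slides with the bolt. In the dock's frame (same axes) it stands at x = 128 and slides along +y from y = -205 (drawn back) to -145 (thrown). The two steel brackets that carry the bolt are 34 high, 30 by 14, centred at y = -132 and -234.
- bolt (a joint): Travel of the bolt in m: 0 drawn back, 0.060 fully thrown (end stop). Friction about 2.5 N; stays where it is left. A 10 mm rod, axis 23 above the bench; its tip goes from y = -122 to -62 in the dock's frame, 3 to 23 behind the far wall of the home tray and below its lip. If the tray stands further out the rod runs into it.
- can: Standing metal can, 72 across, 110 high; origin centre of its underside. Leave alone.
- torch: Standing black torch, 48 across, 140 high; origin centre of its underside. Leave alone.
Things that resemble listed ones, but are neither listed nor needed, are in the scene too. There is more than one size of the tray; the job needs the largest.

How it is judged:
By the outcome, as a careful person would: the job done as asked, in the order asked, and still so for the second after the job is handed in, with the robot touching nothing.
It also fails if it takes over 72 s, if anything falls off the work surface, if the arm or the gripper's body presses on something with over 40 N, if the wrist force passes 120 N, or if a joint passes its speed limit or range.

## Robot

A 6-joint arm with a two-finger parallel gripper is mounted at the origin on the work surface. World frame = base frame: x ahead of the robot, y to its left, z up, the work surface at z = 0. Lengths are in m, angles in degrees, forces in N, time in s.
With the tool pointing down it reaches from about 0.3 to 0.875 m from the base axis. Payload 6.4 kg.
Tool frame: the origin (TCP) lies midway between the tips of the shut fingers; the grasp point (between the pads) lies 19 mm behind it; z points along the fingers, y is the direction in which the jaws open and shut (so a half turn about z gives the same grasp; the last joint's range is limited). The gripper opens to 88 mm and grips with 3 to 60 N. Pads are 18 mm wide; open, the fingers measure 123 mm over their backs; the gripper's body (75 mm by 187 mm) begins 45 mm behind the grasp point.
Start: joints at [-87.966, 10.359, 92.074, -0, 77.567, -11.82], TCP at [0.138, -0.558, 0.239] pointing down, gripper open.
Joint ranges: [-171.53, 171.53], [-51.25, 118.39], [17.06, 147.69], [-65.23, 245.23], [0, 150.52], [-178.68, 178.68]. Speed limits (degrees/s): [147.25, 147.25, 172.46, 180, 180, 180].

## Interface

Orientations are given as [roll, pitch, yaw] about the fixed x, y, z axes, in that order (R = Rz(yaw) Ry(pitch) Rx(roll)).
In Python, from bench import arm gives the robot as it stands. The module is installed in compiled form; this text tells all that it offers. Calls block until the motion is done:
- arm.goto(position, orientation): joint-space move of the TCP to a pose.
- arm.move_l(position, rotation=None, v=0.15): straight line of the TCP; rotation=None keeps the orientation; v is the mean speed in m/s.
- arm.move_j(angles): joint-space move.
- arm.open() and arm.grasp(): open the fingers fully, or close them until they stop; the grip force is fixed at half the most.
- arm.wait(seconds).
- arm.solve_ik(position, orientation): joint angles nearest the present ones, or None.
- arm.camera(name): name is "scene" or "top" or "wrist"; returns the picture (400x640x3 uint8, red, green, blue); there is no depth.
- arm.get_calibration(name): a dict with "intrinsics" (3x3 intrinsics, pixels), "R" (3x3) and "t" (3): a world point X has camera coordinates R X + t. Camera axes: x right, y down, z forward; pixel columns grow to the right and rows downward; lengths in m; the calibration is good to about 2 mm. A picture is of the moment at which its call begins: read the wrist's pose just before it. get_calibration takes no time and is no camera call; for the wrist camera it gives the pose at the moment of the call.
A pose or a line that the arm cannot do raises arm.MotionError and nothing moves.
- arm.job_done(): hands the job in, once; it reports no verdict.
Trained networks look in the newest picture that a camera, given by its name, has taken for a name from the list of things; names that differ only in an ending like _2 or _b are one class to them, and where a whole thing is asked for, a point or a joint stands for the part that bears it (a point fixed in the world has none). Each returns a list of dicts, best first, with "p" (0 to 1); they miss things now and then, are a little off and sometimes report something else, mostly with a low value. They report only what shows in the picture. A call takes as long as a camera call. They do not tell look-alikes from the thing itself.
- arm.spot_in(target, camera): "position" ([x, y, z] in m, in the coordinates of the camera as it stood for that picture, good to about 4 mm: the middle of the surface that is visible of it).
- arm.cut_out(target, camera): "region" (400x640 bool, what is visible of it).
- arm.tip_of(target, camera): "position" ([x, y, z] in m, in the coordinates of the camera as it stood for that picture, good to about 4 mm: a listed point, or the origin of a listed thing).
Readings, each from a call of its own:
- arm.current_time(): time.
- arm.current_joint_positions(): joint angles.
- arm.current_qvel(): joint speeds.
- arm.current_tau(): joint torques, N m.
- arm.current_tool_pos(): TCP position.
- arm.current_orientation(): TCP orientation.
- arm.current_ft_force(): force on the tool from outside, world axes, zero at the start.
- arm.current_moment(): the same for the moment, N m.
- arm.current_opening(): opening from 0.0 (shut) to 1.0 (fully open).
Only numpy, scipy, OpenCV 4.12 (cv2) and the standard library are available. Lean on these libraries where they do the work, as an engineer would, in place of code of your own. Each camera call takes 0.05 s, during which the arm holds its last target. There are 200 camera calls.

## Working session

There is one attempt and no reset: what is moved stays moved. The work goes in short steps, each a Python script; the robot and the scene stay as the last script left them, time stands still between calls to the robot, and variables do not carry over. Pictures are saved under pics/ and viewed, about 8 in all and at most 12, crops included, and the job is handed in when it is done.

```bash
mkdir -p pics
cat > h.py <<'E'
import numpy as np, cv2
from bench import arm
def shot(cam,name=None):
    im=arm.camera(cam)
    if name: cv2.imwrite(f'pics/{name}.png',im[:,:,::-1])
    return im
def w(cam,p,c=None):
    c=c or arm.get_calibration(cam); return np.array(c['R']).T@(np.array(p)-np.array(c['t']))
def ray(cam,uv,z,c=None):
    c=c or arm.get_calibration(cam); R=np.array(c['R']);K=np.array(c['intrinsics'])
    o=-R.T@np.array(c['t']); d=R.T@np.linalg.inv(K)@np.array([uv[0],uv[1],1.]); return o+d*(z-o[2])/d[2]
def pix(cam,X,c=None):
    c=c or arm.get_calibration(cam); q=np.array(c['intrinsics'])@(np.array(c['R'])@np.array(X)+np.array(c['t'])); return (q[:2]/q[2]).round(1)
E
python3 - <<'E'
from h import *
a=shot('top','top0');shot('scene','scene0')
for cam in('top','scene'):
  for t in('tray','tray_lip','dock','buffer','bolt_knob','can','torch'):
    try:
      for d in arm.tip_of(t,cam): 
        p=w(cam,d['position']); print(cam,t,p.round(3),round(d['p'],2),pix(cam,p))
    except Exception as e: print(cam,t,e)
print(arm.current_time(),arm.current_orientation(),arm.current_ft_force())
E
```

```text
top tray [ 0.609 -0.012 -0.002] 0.98 [356.8 210.8]
top tray [ 0.494  0.274 -0.003] 0.75 [244.9 254.2]
top tray [ 0.822 -0.028 -0.004] 0.57 [362.6 131.4]
top tray [ 0.429  0.4   -0.   ] 0.53 [194.3 279.4]
top tray_lip [0.503 0.321 0.033] 0.81 [223.6 250.2]
top tray_lip [ 0.682 -0.019  0.049] 0.76 [361.2 179.5]
top tray_lip [0.816 0.032 0.036] 0.61 [340.7 128.8]
top buffer it knows: bolt_knob, can, dock, torch, tray, tray_lip
top bolt_knob [ 0.514 -0.188  0.053] 0.45 [431.  248.1]
top can [ 0.658  0.357 -0.001] 0.83 [215.  190.3]
top torch [ 0.428  0.399 -0.   ] 0.84 [194.6 279.7]
scene tray [ 0.606 -0.005 -0.001] 0.97 [289.3 206.6]
scene tray [0.489 0.271 0.001] 0.85 [392.2 203.9]
scene tray [ 0.818 -0.025  0.002] 0.59 [249.3 259. ]
scene tray_lip [0.498 0.326 0.039] 0.97 [412.1 201.5]
scene tray_lip [ 0.675 -0.018  0.049] 0.64 [274.2 209.8]
scene tray_lip [0.816 0.028 0.033] 0.55 [267.4 256.9]
scene buffer it knows: bolt_knob, can, dock, torch, tray, tray_lip
scene bolt_knob [ 0.52  -0.191  0.051] 0.58 [244.2 160. ]
scene can [0.661 0.357 0.001] 0.75 [408.2 256.5]
scene torch [ 0.426  0.402 -0.001] 0.69 [440.8 201.4]
scene torch [ 0.518 -0.19   0.053] 0.19 [244.8 159.2]
0.7 [1.79996110e+02 1.80447842e-03 1.38545346e+01] [0.21229386 0.954848   0.87068857]
```

View pics/top0.png

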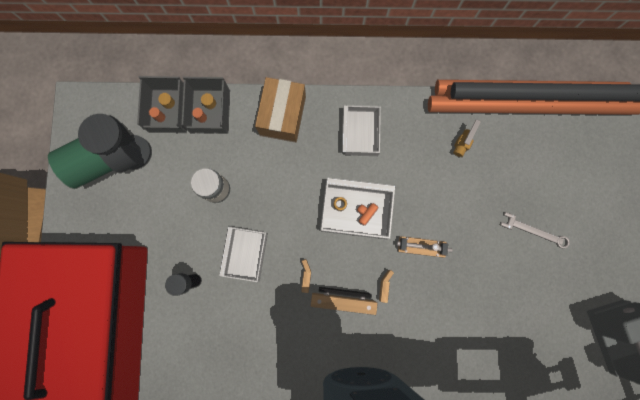

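View pics/scene0.png

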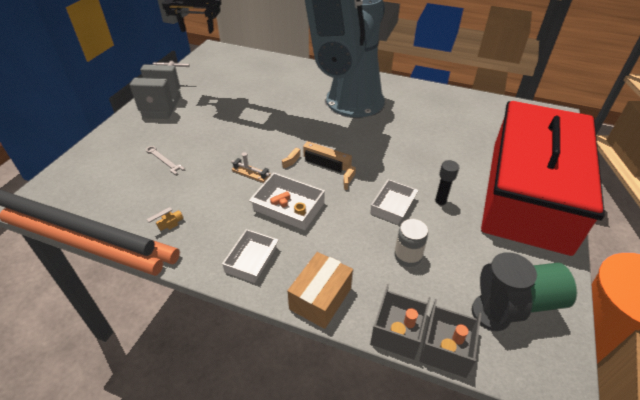

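The candidates for the tray in the top picture are (357,210) with fittings and the biggest, (245,254) small and empty, and (361,131) small and empty. The dark bins at (162,104) and (206,104) are a different thing. I choose (357,210). The dock is at about (345,290) and the bolt knob at about (432,245), with a brass look-alike latch at (465,140). Next I look from close by with the wrist camera.

Run:
```python
from h import *
arm.goto([0.50,-0.05,0.42],[180,0,0])
c=arm.get_calibration('wrist'); print('campos',-np.array(c['R']).T@c['t'],'R',np.array(c['R']).round(2).tolist(), 'K',c['intrinsics'][0][0])
im=shot('wrist','w1'); 
for t in('tray','tray_lip','dock','bolt_knob'):
  for d in arm.tip_of(t,'wrist'): p=w('wrist',d['position'],c); print(t,p.round(4),round(d['p'],2),pix('wrist',p,c))
print(arm.current_time(),arm.current_ft_force())
import json; json.dump({k:np.array(v).tolist() for k,v in c.items()},open('c1.json','w'))
```

```text
campos [ 0.57446018 -0.04981031  0.56585931] R [[-0.0, -1.0, 0.0], [-0.96, 0.0, 0.29], [-0.29, -0.0, -0.96]] K 315.21144073082723
tray [ 0.6022 -0.0173 -0.0011] 0.93 [299.1  77.9]
tray [ 0.4961  0.2711 -0.0009] 0.59 [139.3 140.9]
tray_lip [ 0.6742 -0.0165  0.0535] 0.94 [295.4  23.7]
tray_lip [0.5041 0.3223 0.0308] 0.68 [ 98.  138.8]
bolt_knob [ 0.5104 -0.1877  0.0538] 0.84 [403.8 136.4]
3.2667 [ 0.18043747 -0.11463722  0.07793919]
```

View pics/w1.png

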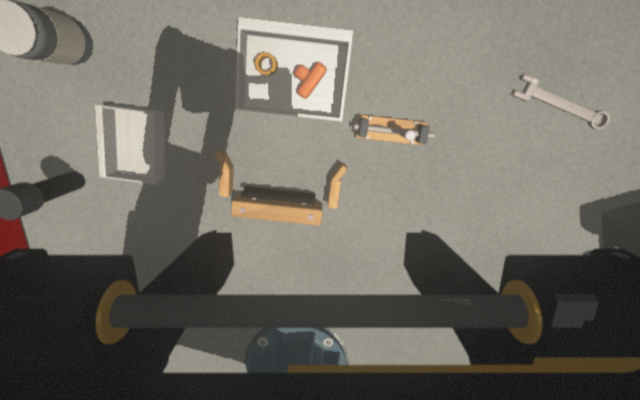

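The picture shows the tray at (295,70) with its lip along the top edge (240,20)–(353,33), the guides at (224,175) and (336,185), the stop at (277,205) and the knob at (409,135). One enlarged crop will give me the edges.

Run:
```python
import cv2
im=cv2.imread('pics/w1.png')[10:230,205:445]
im=cv2.resize(im,None,fx=3.3,fy=2.7,interpolation=cv2.INTER_CUBIC)
im=cv2.resize(cv2.imread('pics/w1.png')[10:230,205:445],(654,600),interpolation=cv2.INTER_CUBIC)
cv2.imwrite('pics/w1c.png',im)
```

```text
(no output)
```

View pics/w1c.png

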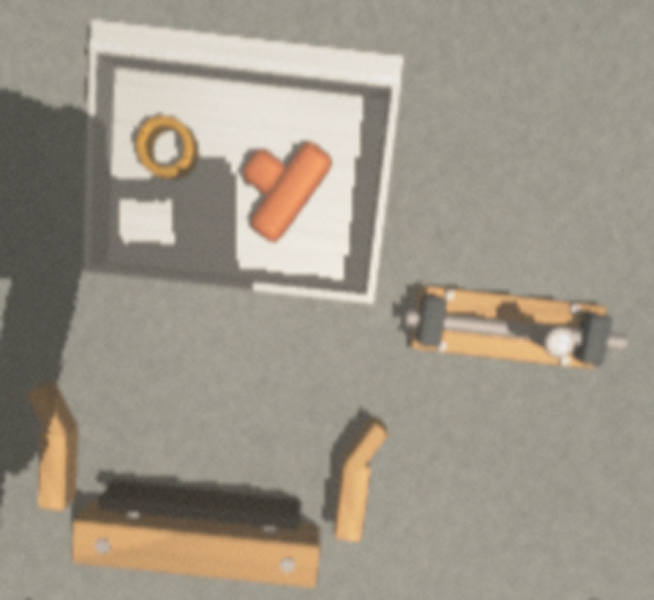

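Run:
```python
from h import *
import json
c={k:np.array(v) for k,v in json.load(open('c1.json')).items()}
g=lambda x,y,z: ray('wrist',(205+x/2.725,10+y/2.727),z,c)
P=dict(FL=(92,20,.05),FR=(403,57,.05),NL=(83,270,.05),NR=(373,303,.05),BnL=(73,562,.045),BnR=(316,587,.045),GRn=(337,541,.03),GRf=(347,465,.03),GLn=(68,508,.03),GLf=(77,430,.03),knob=(561,341,.075),b1=(430,320,.034),b2=(596,339,.034))
W={k:g(*v) for k,v in P.items()}
for k,v in W.items(): print(k,v[:2].round(4))
ya=lambda a,b:(np.degrees(np.arctan2(*(W[a]-W[b])[[1,0]])),np.linalg.norm(W[a]-W[b]))
for a,b in [('FL','FR'),('NL','NR'),('BnL','BnR'),('GLn','GRn'),('GLf','GRf'),('b1','b2')]: r=ya(a,b); print(a,b,'yaw',round(r[0]-90,2),'len',round(r[1],4))
for a,b in [('FL','NL'),('FR','NR'),('GRf','GRn'),('GLf','GLn')]: r=ya(a,b); print(a,b,'yaw',round(r[0],2),'len',round(r[1],4))
```

```text
FL [0.6834 0.0665]
FR [ 0.6652 -0.1012]
NL [0.5533 0.0815]
NR [ 0.5343 -0.0876]
BnL [0.3695 0.1035]
BnR [ 0.3518 -0.0543]
GRn [ 0.3783 -0.0684]
GRf [ 0.4304 -0.0744]
GLn [0.4015 0.1081]
GLf [0.4537 0.0981]
knob [ 0.5151 -0.1928]
b1 [ 0.5229 -0.1237]
b2 [ 0.5113 -0.2261]
FL FR yaw -6.18 len 0.1687
NL NR yaw -6.4 len 0.1701
BnL BnR yaw -6.41 len 0.1589
GLn GRn yaw -7.49 len 0.178
GLf GRf yaw -7.69 len 0.174
b1 b2 yaw -6.46 len 0.103
FL NL yaw -6.55 len 0.1309
FR NR yaw -5.94 len 0.1316
GRf GRn yaw -6.59 len 0.0525
GLf GLn yaw -10.91 len 0.0532
```

```bash
cat >> h.py <<'E'
O=np.array([.4105,.0205]); YAW=-6.45
_a=np.radians(YAW); RD=np.array([[np.cos(_a),-np.sin(_a)],[np.sin(_a),np.cos(_a)]])
def d2w(x,y,z): return [*(O+RD@[x,y]),z]
def tcp():
    p=np.array(arm.current_tool_pos()); return np.array([*(RD.T@(p[:2]-O)),p[2]])
def ft():
    f=np.array(arm.current_ft_force()); return np.array([*(RD.T@f[:2]),f[2]])
def rep(s=''): print(s,round(arm.current_time(),2),'tcp',(tcp()*1e3).round(2),'F',ft().round(2),'Mz',round(float(arm.current_moment()[2]),3))
E
python3 - <<'E'
from h import *
Z=.022
arm.goto(d2w(.292,-.008,.16),[180,0,YAW]); rep('above')
arm.move_l(d2w(.292,-.008,Z),v=.1); rep('down'); f0=ft()
y=-.008
for x in np.arange(.288,.258,-.003):
    arm.move_l(d2w(x,y,Z),v=.03); rep()
    if ft()[0]-f0[0]>.8: break
for s in range(5):
    x-=.014; y+=.0016; arm.move_l(d2w(x,y,Z),v=.05); rep()
    if abs(ft()-f0).max()>10: break
shot('scene','s2');shot('wrist','w2')
for cam in('scene','top'):
  if cam=='top': shot('top')
  for d in arm.tip_of('tray',cam): p=w(cam,d['position']);print(cam,'tray dock',(RD.T@(p[:2]-O)).round(4),round(d['p'],2))
a=cv2.imread('pics/s2.png')[110:290,180:400];b=cv2.imread('pics/w2.png')
cv2.imwrite('pics/v2.png',np.hstack([cv2.resize(a,(400,327)),cv2.resize(b,(400,250)) if 0 else cv2.resize(b,(400,327))]))
E
```

```text
above 4.52 tcp [292.68  -8.3  161.79] F [ 0.69 -0.55  0.89] Mz 0.054
down 6.05 tcp [292.68  -8.06  22.95] F [ 0.07 -0.07  0.27] Mz -0.064
 6.33 tcp [287.88  -7.96  22.31] F [ 0.13 -0.77  0.42] Mz 0.016
 6.58 tcp [284.74  -7.98  21.97] F [-0.   -0.69  0.6 ] Mz -0.002
 6.83 tcp [281.77  -7.99  21.92] F [-0.07  0.42  0.18] Mz -0.001
 7.08 tcp [278.88  -8.    22.07] F [-0.2  -0.57  0.37] Mz -0.036
 7.33 tcp [276.46  -8.12  22.27] F [ 3.31 -0.78 -1.15] Mz 0.058
 7.77 tcp [261.58  -6.3   22.13] F [ 0.21 -0.79  0.5 ] Mz 0.108
 8.2 tcp [247.55  -4.68  21.99] F [1.42 0.6  1.25] Mz 0.015
 8.63 tcp [233.43  -3.1   21.93] F [ 0.49 -0.25 -0.1 ] Mz 0.04
 9.07 tcp [219.35  -1.48  21.85] F [-0.47  0.52 -0.16] Mz 0.044
 9.5 tcp [2.0527e+02 1.4000e-01 2.1830e+01] F [ 0.21 -0.29  0.39] Mz 0.048
scene tray dock [0.0508 0.2548] 0.83
scene tray dock [0.1249 0.0025] 0.71
scene tray dock [0.4088 0.002 ] 0.6
top tray dock [0.0578 0.2594] 0.94
top tray dock [1.278e-01 1.000e-04] 0.82
top tray dock [ 0.4117 -0.0009] 0.75
top tray dock [-0.0273  0.3765] 0.2
```

View pics/v2.png

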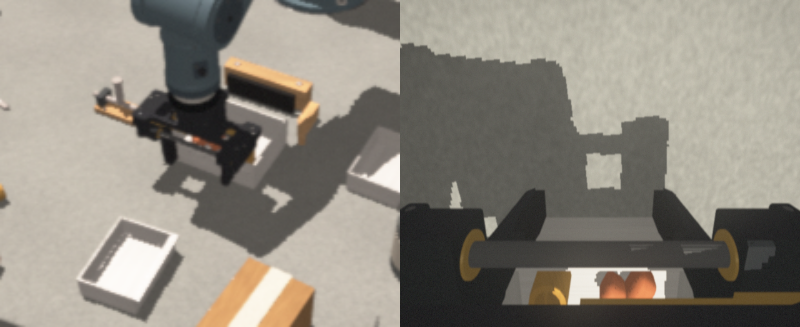

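The tray follows squarely: dock x is about 0.125, y is about 0, and the fingers are behind the lip. I go on into the guides and then creep.

```bash
cat >> h.py <<'E'
def ftm(n=4):
    r=[]
    for _ in range(n): arm.wait(.02); r.append(ft())
    return np.mean(r,0)
E
python3 - <<'E'
from h import *
Z=.022; y=0.; x=.2048
while x>.150:
    x=max(x-.007,.1499); arm.move_l(d2w(x,y,Z),v=.04); f=ft(); print((tcp()[:2]*1e3).round(1),f.round(1),end=';')
    if abs(f[:2]).max()>7: raise SystemExit('stop')
print()
while x>.115:
    x-=.001; arm.move_l(d2w(x,y,Z),v=.01); f=ftm(3); print((tcp()[:2]*1e3).round(2),f.round(2),round(float(arm.current_moment()[2]),2))
    if f[0]>4.5 or abs(f[1])>5: break
rep()
E
```

```text
[197.4  -0. ] [ 1.2 -0.1 -0.5];[190.5  -0. ] [0.5 0.4 1.4];[183.6   0. ] [ 1.3 -0.3  1.3];[176.7   0. ] [ 1.9 -0.7  1.9];[169.7   0. ] [ 2.1 -1.   2.6];[162.6   0. ] [ 2.5 -0.7  2. ];[155.6   0. ] [ 3.4 -0.1  1.8];[149.8   0. ] [ 2.9 -0.1  2.2];
[ 1.4919e+02 -2.0000e-02] [ 5.53 -0.13  1.17] -0.03
 12.66 tcp [ 1.4919e+02 -2.0000e-02  2.2080e+01] F [ 5.88 -0.03  0.8 ] Mz -0.031
```

Run:
```python
from h import *
Z=.022; y=0.; x=.1489
while x>.115:
    x-=.0006; arm.move_l(d2w(x,y,Z),v=.008); f=ftm(3); print(round(x*1e3,1),(tcp()[:2]*1e3).round(2),f.round(2),round(float(arm.current_moment()[2]),2))
    if f[0]>8 or abs(f[1])>5: break
rep()
```

```text
148.3 [ 1.4866e+02 -1.0000e-02] [ 5.35 -0.35  0.66] -0.05
147.7 [ 1.4809e+02 -2.0000e-02] [5.29 0.25 0.93] 0.02
147.1 [ 1.4744e+02 -3.0000e-02] [ 5.54 -0.11  0.9 ] -0.04
146.5 [ 1.4686e+02 -2.0000e-02] [ 5.67 -0.33  0.55] -0.02
145.9 [ 1.4625e+02 -2.0000e-02] [ 4.44 -0.07  1.2 ] 0.03
145.3 [ 1.4566e+02 -2.0000e-02] [4.96 0.1  1.18] -0.01
144.7 [ 1.4505e+02 -2.0000e-02] [5.17 0.04 0.97] 0.01
144.1 [ 1.4448e+02 -2.0000e-02] [ 5.59 -0.27  0.83] -0.02
143.5 [ 1.4386e+02 -2.0000e-02] [ 5.35 -0.37  0.67] 0.02
142.9 [ 1.4325e+02 -1.0000e-02] [4.89 0.02 0.42] 0.06
142.3 [ 1.4266e+02 -1.0000e-02] [ 5.24 -0.47  0.93] 0.01
141.7 [ 1.4206e+02 -2.0000e-02] [5.6  0.19 0.33] 0.01
141.1 [141.41  -0.  ] [5.87 0.49 1.07] 0.0
140.5 [ 1.4086e+02 -2.0000e-02] [ 5.35 -0.38  1.12] 0.04
139.9 [ 1.4024e+02 -2.0000e-02] [ 4.97 -0.38  1.  ] -0.01
139.3 [ 1.3962e+02 -3.0000e-02] [ 5.2  -0.53  0.92] -0.05
138.7 [ 1.3906e+02 -1.0000e-02] [4.91 0.13 0.48] 0.04
138.1 [1.3847e+02 1.0000e-02] [ 5.64 -0.12  1.02] 0.05
137.5 [137.9  -0. ] [5.55 0.27 0.43] -0.04
136.9 [ 1.3734e+02 -2.0000e-02] [5.4  0.29 0.71] 0.01
136.3 [ 1.3676e+02 -1.0000e-02] [5.7  0.07 0.97] 0.02
135.7 [1.3615e+02 1.0000e-02] [5.63 0.1  0.39] 0.02
135.1 [1.3555e+02 1.0000e-02] [ 5.47 -0.12  0.56] 0.0
134.5 [ 1.3497e+02 -2.0000e-02] [5.3  0.17 0.37] -0.02
133.9 [1.3438e+02 1.0000e-02] [5.32 0.04 1.1 ] 0.05
133.3 [1.3397e+02 1.0000e-02] [6.43 0.48 0.25] 0.04
132.7 [133.73   0.  ] [ 8.07  0.45 -1.47] 0.07
 20.76 tcp [133.73   0.    22.2 ] F [ 8.16  0.13 -1.38] Mz 0.074
```

Run:
```python
from h import *
Z=.022; y=0.; x=.1327
while x>.126:
    f=ftm(4); print(round(x*1e3,2),(tcp()*1e3).round(2),f.round(2),round(float(arm.current_moment()[2]),2))
    if f[0]>14.4: break
    x-=.0005 if f[0]<12.5 else .00025; arm.move_l(d2w(x,y,Z),v=.008)
t=arm.current_time()
while arm.current_time()-t<1.3: arm.wait(.15); print(ft()[0].round(1),end=' ')
rep('held')
# release: ease off away from the robot, then up
arm.move_l(d2w(.1345,y,Z),v=.01); rep('eased')
arm.move_l(d2w(.150,y,Z),v=.03); rep('off')
arm.move_l(d2w(.150,y,.20),v=.15)
c=arm.get_calibration('wrist'); shot('wrist','w3')
for d in arm.tip_of('tray','wrist')[:1]+arm.tip_of('tray_lip','wrist')[:1]+arm.tip_of('bolt_knob','wrist')[:2]: p=w('wrist',d['position'],c);print((RD.T@(p[:2]-O)).round(4),p[2].round(3),round(d['p'],2),pix('wrist',p,c))
rep()
```

```text
132.7 [1.3373e+02 1.0000e-02 2.2190e+01] [ 7.77  0.88 -1.42] 0.06
132.2 [133.61  -0.    22.31] [ 9.03  0.58 -1.9 ] 0.08
131.7 [ 1.3344e+02 -1.0000e-02  2.2410e+01] [ 9.49  0.93 -2.71] 0.03
131.2 [ 1.333e+02 -4.000e-02  2.255e+01] [10.69  1.3  -2.54] 0.06
130.7 [ 1.332e+02 -6.000e-02  2.272e+01] [11.6   1.02 -2.34] -0.01
130.2 [ 1.331e+02 -5.000e-02  2.290e+01] [11.63  0.92 -2.74] 0.06
129.7 [ 1.3297e+02 -8.0000e-02  2.3050e+01] [12.5   1.52 -2.51] 0.02
129.2 [ 1.3287e+02 -9.0000e-02  2.3230e+01] [14.22  0.91 -2.18] 0.07
128.95 [ 1.3285e+02 -1.2000e-01  2.3320e+01] [14.03  1.16 -2.21] 0.07
128.7 [ 1.3281e+02 -1.2000e-01  2.3440e+01] [14.3   1.44 -2.28] 0.01
128.45 [132.77  -0.14  23.55] [14.83  1.34 -2.3 ] 0.0
14.9 15.7 15.8 15.6 15.2 15.3 15.2 14.9 14.7 held 25.34 tcp [132.77  -0.14  23.54] F [14.67  1.46 -1.68] Mz 0.057
eased 26.1 tcp [1.3368e+02 1.0000e-01 2.1580e+01] F [ 1.08 -0.8   0.88] Mz 0.085
off 26.77 tcp [1.4984e+02 5.0000e-02 2.1840e+01] F [0.82 0.09 0.71] Mz -0.018
[ 0.0526 -0.0044] -0.002 0.86 [322.7 242.2]
[0.0573 0.3121] 0.035 0.95 [ 33.8 253.9]
[ 0.118  -0.2014] 0.053 0.91 [523.9 207. ]
 28.3 tcp [1.4956e+02 4.0000e-02 1.9912e+02] F [-0.03  0.05  0.63] Mz 0.037
```

View pics/w3.png

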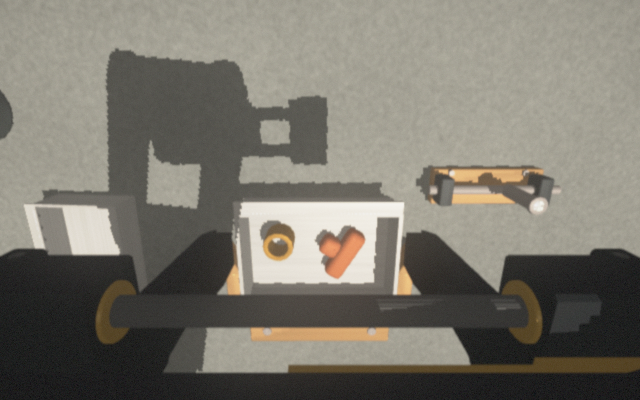

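The tray sits square in the dock, with its lip at (235,203)–(404,203) and the knob cap at (538,206). Next is the bolt: shut fingers, jaw axis along dock x, pushing the knob along +y.

Run:
```python
from h import *
p=ray('wrist',(538.5,206),.075); kd=RD.T@(p[:2]-O); print('knob dock',kd.round(4))
kx=(.128+kd[0])/2; Z=.047
arm.grasp()
q0=np.array(arm.current_joint_positions()); best=None
for yy in(YAW+90,YAW-90):
    q=arm.solve_ik(d2w(kx,kd[1]-.032,.16),[180,0,yy]); 
    if q is not None:
        m=abs(np.array(q)-q0).max(); print(yy,np.array(q).round(0),m)
        if best is None or m<best[0]: best=(m,yy)
yy=best[1]
arm.goto(d2w(kx,kd[1]-.032,.16),[180,0,yy]); rep('above')
arm.move_l(d2w(kx,kd[1]-.032,Z),v=.1); arm.wait(.2); f0=ftm(); rep('down')
y=kd[1]-.032; t=0
while y<kd[1]+.07:
    y+=.004 if y<kd[1]+.035 else .0015
    arm.move_l(d2w(kx,y,Z),v=.03); f=ftm(2)-f0; print((tcp()[:2]*1e3).round(1),f.round(1),end=';')
    if abs(f[1])>7 or abs(f[0])>7 or abs(f[2])>8: break
rep('end')
```

```text
knob dock [ 0.1272 -0.1995]
83.55 [-36.  13.  99.   0.  68. -29.] 114.05551449557323
-96.45 [-36.  13.  99.  -0.  68. 151.] 65.94448550442672
above 30.67 tcp [ 127.76 -231.1   160.1 ] F [0.12 0.54 1.43] Mz -0.029
down 32.22 tcp [ 127.86 -231.69   47.45] F [0.53 0.04 0.41] Mz 0.032
[ 127.6 -227.3] [ 0.1 -0.2  0.7];[ 127.6 -223.4] [ 0.1 -0.3  0.5];[ 127.6 -219.4] [-0.   0.1  0.1];[ 127.6 -215.3] [-0.1  0.3  0.3];[ 127.6 -211.4] [-0.6 -0.7  0.1];[ 127.6 -207.3] [-0.2 -0.6  0.6];[ 127.6 -203.2] [-0.3 -1.4  0.6];[ 127.6 -199.2] [-1.  -0.3  0.4];[ 127.6 -195.2] [-0.5 -0.6  0.8];[ 127.6 -191.2] [-0.5 -0.3  0.1];[ 127.6 -187.3] [-0.6 -0.5  0.3];[ 127.6 -183.2] [ 0.3 -0.3  0.2];[ 127.6 -179.2] [-0.4 -0.9 -0. ];[ 127.6 -175.2] [-0.6 -0.7 -0.2];[ 127.6 -171.2] [-0.6 -0.1  0.1];[ 127.6 -167.2] [-0.5 -0.2  1.3];[ 127.6 -163.2] [-0.7 -0.6  0.5];[ 127.6 -162. ] [-0.9 -1.5  0.2];[ 127.6 -161.2] [-1.  -5.3 -1.4];[ 127.7 -161.1] [ -1.7 -10.5  -1.7];end 38.45 tcp [ 127.66 -161.05   47.09] F [-1.46 -9.95 -2.57] Mz 0.044
```

Run:
```python
from h import *
arm.move_l(d2w(.1276,-.185,.047),v=.05); arm.move_l(d2w(.1276,-.185,.20),v=.15)
arm.goto(d2w(.22,-.06,.30),[180,0,YAW]); rep('clear')
c=arm.get_calibration('wrist'); im=shot('wrist','w4')
for t in('tray','bolt_knob'):
  for d in arm.tip_of(t,'wrist')[:2]: p=w('wrist',d['position'],c);print(t,(RD.T@(p[:2]-O)).round(4),p[2].round(3),round(d['p'],2),pix('wrist',p,c))
cv2.imwrite('pics/w4c.png',cv2.resize(im[180:400,180:520,::-1],(800,518),interpolation=cv2.INTER_CUBIC))
```

```text
clear 41.48 tcp [219.55 -60.27 298.9 ] F [-0.6  -0.04  0.42] Mz 0.045
tray [ 0.051  -0.0064] -0.004 0.73 [285.2 254.7]
tray [0.0573 0.2614] -0.001 0.69 [114.6 252.4]
bolt_knob [ 0.1227 -0.1463] 0.051 0.95 [382.6 226.7]
```

View pics/w4c.png

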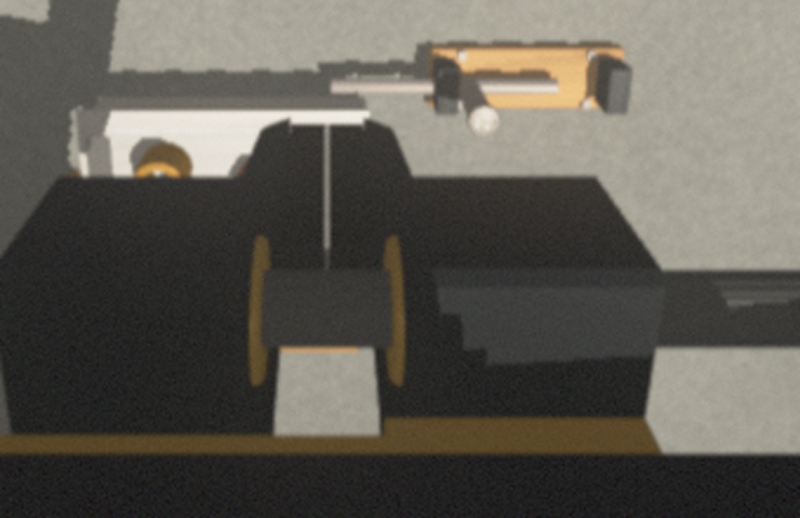

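The bolt is across behind the tray: its tip is at (330,88) in the crop, past the tray's corner at (368,115), and the knob is up against the near bracket. The tray is still home and the gripper is clear, so I hand in.

```bash
python3 -c "
from h import *
arm.job_done(); print(arm.current_time())"
```

```text
the job is handed in; nothing more can be done
the job is handed in; nothing more can be done
```

I hooked the open fingers behind the lip of the largest tray and dragged it along the bench into the dock. I pressed it against the buffer's hard end, backed the fingers off, then pushed the bolt home. The job was handed in at about 41.5 s on the robot's clock.

- **Drag and buffer:** The drag read about 5 N at the wrist, then rose sharply at the hard end. That put the pressed-in buffer face at about x = -7 mm in the dock's frame, within the stated range.
- **Press:** I held 14.7 to 15.8 N at the wrist for 1.3 s. Bench drag takes some of that, so I estimate 10 to 15 N on the buffer itself. It never read above 16 N between moves; I could not read forces during a move.
- **Tray after release:** The last look put the tray at dock x = 0.051, against 0.053 just after release, which is within the detector's error of about 4 mm. Buffer travel could not be read directly. I infer it is still pressed in because the tray did not spring back and its drag is well above the spring's 1 N.
- **Bolt:** The force rose to about 10 N at the end stop. The knob then showed at dock y = -0.146, against -0.145 for fully thrown. The picture showed the rod across behind the tray with the gripper clear.
- **Disagreements:** The last detector readings put the tray's y at -4 to -6 mm, although the fit leaves only 4 mm each side. The sideways force stayed under 2 N throughout, so I put that down to detector error.
- **Can and torch:** I did not go near either of them.

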